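Release a row of capped bottles from the roll-down feeder with its flap lever

TASK

Run the three capped bottles waiting in the sloping feeder down into its catch tray, ready for labelling, without grasping anything. With the fingertips, first push the pulled-out catch tray along its rails until it is fully home against the stops under the chute; then press the long, padded end of the lever right down so that its short end lifts the heavy outlet flap, keep it down until all three bottles have rolled into the tray, and let the lever up slowly so that the flap closes again without slamming. Do not touch the bottles or the flap, do not lift the tray, and leave everything else on the bench where it is.

Things in the scene. Friction and masses are not known exactly. Their poses are not given: they have to be found in the camera images.
- feeder: Roll-down bottle feeder, fixed on the bench: grey base plate with two tray rails and a sloping steel chute on legs. Origin on the bench under the chute's lower lip. +z up; +x points up the chute, away from the tray (bottles roll to -x), towards the robot's left within about 0.2 rad; +y points to the side nearer the robot, which carries the lever. Base 116 mm wide, x = -240 to 165 mm, 8 mm thick.
- chute_lip (a point): Middle of the chute's lower lip, 37 mm above the bench, at the feeder's origin. The chute is 74 mm wide inside, slopes 14 degrees and ends at x = 165 mm; its walls reach 110 mm above the bench there, the flap and its fittings 130 mm when shut and 160 mm when open. The tray rails are 22 mm high, x = -240 to -4 mm.
- catch_tray: Loose open aluminium tray, 130 mm long (x), 88 mm wide (y), 42 mm high, about 0.6 kg, sitting on the base plate between the rails with 2 mm play at each side. Origin under its centre, 8 mm above the bench; axes parallel to the feeder's. Pulled out 60 to 105 mm in -x at the start; fully home, its +x wall (20 mm high) touches two rubber stops and its origin is at x = -57 mm in the feeder's frame.
- tray_end (a point): Where to push the tray: middle of the outer face of its end wall on the -x side (far from the chute), 30 mm above the bench. The wall is plain and upright, 88 mm wide, 8 to 50 mm above the bench. Push it in the feeder's +x direction; the tray slides with 2 to 6 N until it meets the stops.
- lift_lever (a joint): Steel lever, a straight bar hinged on a fork at the feeder's +y side (pivot at x = 85, y = 66, z = 95 mm in the feeder's frame, axis along y). 0 at rest, grows as the long end goes down, 0.66 rad at its stop. The short end (50 mm, to -x) rests under a pin on the flap; the long end points to +x, 18 degrees above level at rest. Takes 2 to 4 N at the pad; swings back up under the flap's weight.
- lever_pad (a point): Middle of the top of the black rubber pad (46 mm along the lever, 34 mm across) on the lever's long end, 165 mm from the pivot. About 160 mm above the bench at rest, 54 mm when right down; it moves on an arc about the pivot, almost straight down, by 107 mm. Clear bench lies under it.
- outlet_flap (a joint): Heavy dark steel flap (84 x 94 mm plate with bolted weight and down-turned lip that holds the bottles back, about 1.4 kg), hinged across the chute. 0 when shut; grows as its lip rises, about 0.5 rad with the lever right down; bottles pass from about 0.33 rad. It falls shut by its weight when the lever is let up: faster than 3 rad/s is slamming (pad let up at 0.1 m/s gives about 0.5 rad/s).
- bottle_1_mid (a point): Centre of the lowest bottle (against the flap's lip) (mid-length, on its axis) of the three in the chute: equal unlabelled amber bottles with black caps, 33 mm thick, 68 mm long, lying across the chute (along the feeder's y) under the flap. They roll out by themselves within about a second when the flap is up.
- bottle_1: The lowest bottle (against the flap's lip) again: this origin lies on its surface, 16.5 mm from its axis, so it circles as the bottle rolls.
- bottle_2_mid (a point): Centre of the middle bottle (mid-length, on its axis) of the three in the chute: equal unlabelled amber bottles with black caps, 33 mm thick, 68 mm long, lying across the chute (along the feeder's y) under the flap. They roll out by themselves within about a second when the flap is up.
- bottle_2: The middle bottle again: this origin lies on its surface, 16.5 mm from its axis, so it circles as the bottle rolls.
- bottle_3_mid (a point): Centre of the uppermost bottle (mid-length, on its axis) of the three in the chute: equal unlabelled amber bottles with black caps, 33 mm thick, 68 mm long, lying across the chute (along the feeder's y) under the flap. They roll out by themselves within about a second when the flap is up.
- bottle_3: The uppermost bottle again: this origin lies on its surface, 16.5 mm from its axis, so it circles as the bottle rolls.
- bottle_d: Bystander: dropper bottle, 33 mm thick and 94 mm tall, standing loose on the bench to the robot's right. Origin under its centre.
- cap_1: Bystander: loose black screw cap, 24 mm wide, 17 mm high, near the front edge, before the tray. Origin under its centre.
- cap_2: Bystander: a second loose black screw cap like the first. Origin under its centre.

How it is judged:
On the way, in this order (a step that is already met when the one before it is completed fails the run):
1. the catch tray is pushed fully home against the stops under the chute (x of catch_tray in the frame of feeder above -0.063 m), for 0.2 s.
2. the fingers press the lever down until the flap stands open (value of joint outlet_flap above 0.36 rad and value of joint lift_lever above 0.45 rad and contact force between the fingers and lift_lever above 0.5 N), for 0.2 s.
At the end, for the whole second after the job is handed in: All three bottles lie at rest inside the catch tray, the tray stands home (within 13 mm of its stops), the flap is shut (under 0.04 rad) and the lever is back up (under 0.08 rad) (x of bottle_1_mid in the frame of catch_tray between -0.062 and 0.058 m and y of bottle_1_mid in the frame of catch_tray between -0.04 and 0.04 m and z of bottle_1_mid in the frame of catch_tray between 0.01 and 0.04 m and linear speed of each of bottle_1, bottle_2, bottle_3 below 0.03 m/s and x of bottle_2_mid in the frame of catch_tray between -0.062 and 0.058 m and y of bottle_2_mid in the frame of catch_tray between -0.04 and 0.04 m and z of bottle_2_mid in the frame of catch_tray between 0.01 and 0.04 m and x of bottle_3_mid in the frame of catch_tray between -0.062 and 0.058 m and y of bottle_3_mid in the frame of catch_tray between -0.04 and 0.04 m and z of bottle_3_mid in the frame of catch_tray between 0.01 and 0.04 m and x of catch_tray in the frame of feeder above -0.07 m and value of joint outlet_flap below 0.04 rad and value of joint lift_lever below 0.08 rad and linear speed of catch_tray below 0.02 m/s); the robot touches nothing.
It fails at once if the catch tray is lifted (more than 12 mm) or tipped (height (world z) of catch_tray above 0.02 m or angle between catch_tray's own z axis and vertical above 0.15 rad).
It fails at once if the robot touches a bottle (contact force between any of the arm, the fingers and bottle_1 above 0.5 N or contact force between any of the arm, the fingers and bottle_2 above 0.5 N or contact force between any of the arm, the fingers and bottle_3 above 0.5 N).
It fails at once if the robot touches the flap itself (contact force between any of the arm, the fingers and outlet_flap above 0.5 N).
It fails at once if the flap slams down (faster than 3 rad/s) (velocity of joint outlet_flap below -3 rad/s).
It fails at once if a bystander is moved by more than 30 mm (distance of any of bottle_d, cap_1, cap_2 from where it was at the start of the episode above 0.03 m).
It also fails if it takes over 54 s, if anything falls off the work surface, if the arm or the gripper's body presses on something with over 40 N, if the wrist force passes 120 N, or if a joint passes its speed limit or range.

ROBOT

A 7-joint arm with a two-finger parallel gripper is mounted at the origin on a cart in front of the work surface, level with it; the furniture and walls round the work are solid. World frame = base frame: x ahead of the robot, y to its left, z up, the work surface at z = 0. Lengths are in m, angles in rad, forces in N, time in s.
With the tool pointing down it reaches from about 0.425 to 0.925 m from the base axis. Payload 6.8 kg.
Tool frame: the origin (TCP) lies on the centre line of the jaws, within the pads' length; the fingertips stand bot.finger_overhang ahead of it and the grasp point (between the pads) lies 3 mm ahead of it (bot.finger_overhang is the distance from the TCP to the fingertips, in m); z points along the fingers, y is the direction in which the jaws open and shut (so a half turn about z gives the same grasp; the last joint's range is limited). The gripper opens to 85 mm and grips with 20 to 120 N. Pads are 22 mm wide; open, the fingers measure 114 mm over their backs; the gripper's body (76 mm by 85 mm) begins 54 mm behind the grasp point. The pads swing forward as they close: fully open they stand 13 mm farther back than shut.
Start: joints at [-1.346, 0.477, 0.022, 1.555, -0.011, 1.109, -0.083], TCP at [0.221, 0.638, 0.253] pointing down, gripper open.
Joint ranges: [-2.96, 2.96], [-0.34, 2.1], [-1.41, 1.46], [0.24, 2.44], [-1.37, 4.51], [0.17, 1.92], [-2.96, 2.96]. Speed limits (rad/s): [2.39, 2.39, 3.14, 3.14, 3.14, 3.14, 3.14].

INTERFACE

Orientations are given as a unit quaternion [w, x, y, z].
In Python, from station import bot gives the robot as it stands.
- The arm moves only by the tool drive_tool, never from a script. Its argument "increments" is text: rows parted by semicolons, each of 4 numbers parted by spaces: the shift along the world's x, y, z in m, then the turn about the world's z in rad. In form: tx ty tz spin; .... A call has 1 to 12 rows; each row shifts and turns the commanded pose from where the row before left it; what a row does not reach is not made up. A row lasts 1/12 s, in which the tool goes at most 41.7 mm and 7.16 degrees, less where a joint would pass 70% of its speed; a pose out of reach is approached as far as the arm can. A call is refused whole if a number of a shift passes 0.0417 or a number of a turn 0.125, either way. A call with a gripper value outside its range is refused whole. "grip" is the opening, from 0 (shut) to 1 (fully open), set as the call begins (left out, the last holds). The fingers move at their own pace and stop on an object; "squeeze" is the grip in N (left out, the last holds). Time passes only in rows, so rows that do not move let the fingers close. It gives the time, the measured TCP pose, the force and the opening at its end, in the units of the state.
- bot.get_obs(): the state, without advancing time (a new reading comes with each control period).
- bot.read_camera(name): name is "scene" or "top" or "wrist"; returns the picture (480x640x3 uint8, red, green, blue); there is no depth.
- bot.calibration(name): a dict with "fx", "fy", "cx", "cy" (pixels), "camera_from_world" (4x4, takes a point from world to camera coordinates). Camera axes: x right, y down, z forward; pixel columns grow to the right and rows downward; lengths in m; the calibration is good to about 2 mm. The wrist camera is an equidistant fisheye: a pixel r from the principal point sees the ray r / f radians off the axis. A picture is of the moment at which its call begins: read the wrist's pose just before it. calibration takes no time and is no camera call; for the wrist camera it gives the pose at the moment of the call.
- bot.hand_in(): hands the job in, once; it reports no verdict.
The state is a dict: "t": time; "q": joint angles; "joint_vel": joint speeds; "joint_torque": joint torques, N m; "eef_pos": TCP position; "tool_rot": TCP orientation; "contact_force": force on the tool from outside, world axes, zero at the start; "torque": the same for the moment, N m; "gripper_width": opening from 0.0 (shut) to 1.0 (fully open).
Only numpy, scipy, OpenCV 4.12 (cv2) and the standard library are available. Lean on these libraries where they do the work, as an engineer would, in place of code of your own. Each camera call takes 0.05 s, during which the arm holds its last target.

## Working session

There is one attempt and no reset: what is moved stays moved. The work goes in short steps, Python scripts to look and compute and a tool call to move; the robot and the scene stay as the last step left them, time stands still between calls to the robot, and variables do not carry over. Pictures are saved under pics/ and viewed, and the job is handed in when it is done.

Besides the shell and the picture viewer there is one more tool, called after "Request:" by a JSON object that holds its "name" and its "arguments". drive_tool: Moves the arm, as the interface text tells. Its arguments: {"type":"object","properties":{"increments":{"type":"string"},"grip":{"type":"number"},"squeeze":{"type":"number"}},"required":["increments"]}

```bash
mkdir -p pics; python3 - <<'E'
from station import bot
import cv2
print(bot.get_obs()); print(bot.finger_overhang)
for n in ["scene","top"]:
    im=bot.read_camera(n); cv2.imwrite(f"pics/{n}0.png",im[:,:,::-1]); print(n,bot.calibration(n))
E
```

```text
{'t': 0.0, 'q': array([-1.34609403,  0.47778203,  0.02232485,  1.55644118, -0.0114962 ,
        1.10931841, -0.08312601]), 'joint_vel': array([-0.00063071,  0.00209432,  0.00051628, -0.00103405, -0.00087341,
       -0.00044979, -0.0004655 ]), 'joint_torque': array([-1.00338426e-06, -5.96441317e+01,  1.60757158e+00, -2.81188685e+01,
        1.23377703e-02,  9.19958402e-03, -9.65452891e-07]), 'eef_pos': array([0.22034069, 0.6374394 , 0.25234186]), 'tool_rot': array([-8.55578871e-05,  1.65628987e-01,  9.86187715e-01, -9.06475235e-04]), 'contact_force': array([-0.37802286, -0.31914418, -0.5056763 ]), 'torque': array([-0.00706403,  0.07274414,  0.03779155]), 'gripper_width': 0.9970234455752292}
0.022
scene {'fx': 541.4305645907606, 'fy': 541.4305645907606, 'cx': 319.2355037616779, 'cy': 237.34476020106925, 'camera_from_world': array([[ 0.67362919, -0.7390604 , -0.00366648, -0.36131904],
       [-0.32600397, -0.29268233, -0.89892072,  0.2574818 ],
       [ 0.6632836 ,  0.60673453, -0.43809598,  0.86425046],
       [ 0.        ,  0.        ,  0.        ,  1.        ]])}
top {'fx': 485.7594838379422, 'fy': 485.7594838379422, 'cx': 317.7860830730645, 'cy': 242.07620061076463, 'camera_from_world': array([[ 0.01956997, -0.99956758,  0.02194698, -0.03832466],
       [-0.99282073, -0.02201925, -0.11756765,  0.50372331],
       [ 0.11800007, -0.01948862, -0.99282233,  1.17323856],
       [ 0.        ,  0.        ,  0.        ,  1.        ]])}
```

View pics/scene0.png

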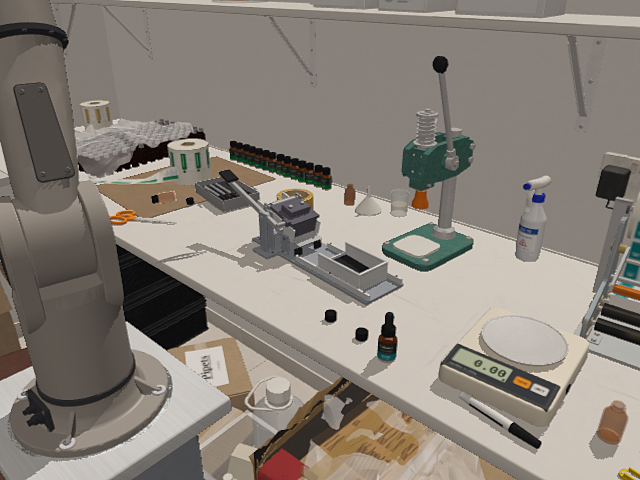

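View pics/top0.png

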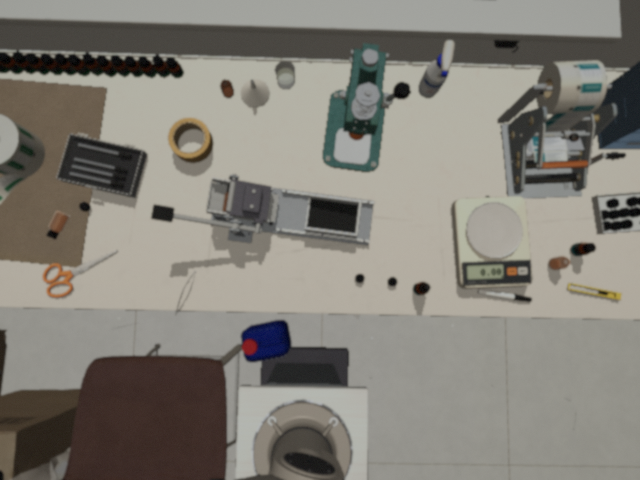

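The scene view shows the feeder at about (290,230), its tray at (345,270), two caps at (331,316) and (362,334), and the dropper bottle at (387,338). In the top view the tray is at (335,216), the lever pad at (163,213) and the caps at (360,278) and (392,282). I'll zoom in.

```bash
python3 - <<'E'
import cv2
t=cv2.imread("pics/top0.png"); cv2.imwrite("pics/topz.png",cv2.resize(t[160:310,140:440],(800,400),interpolation=cv2.INTER_CUBIC))
t=cv2.imread("pics/scene0.png"); cv2.imwrite("pics/scz.png",cv2.resize(t[150:350,200:420],(660,600),interpolation=cv2.INTER_CUBIC))
E
```

```text
(no output)
```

View pics/topz.png

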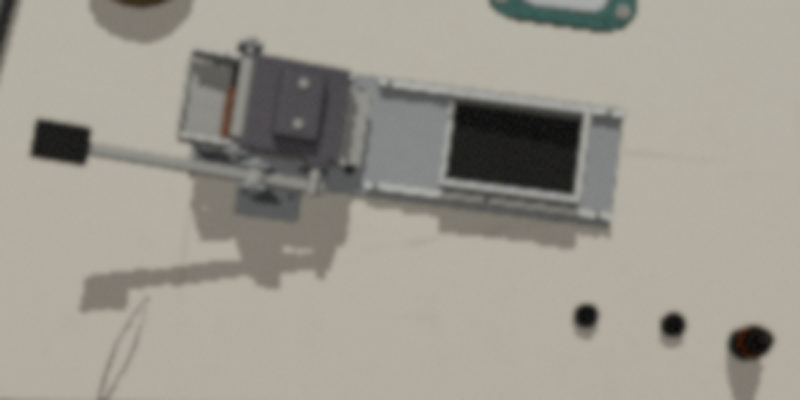

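View pics/scz.png

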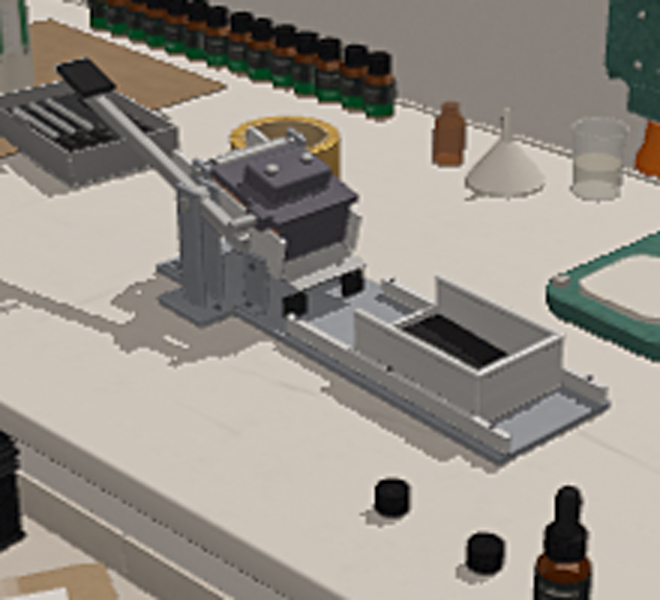

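```bash
cat > h.py <<'E'
import numpy as np,cv2
from station import bot
def ray(n,u,v):
    c=bot.calibration(n);T=c["camera_from_world"];R=T[:3,:3]
    d=R.T@np.array([(u-c["cx"])/c["fx"],(v-c["cy"])/c["fy"],1]);o=-R.T@T[:3,3];return o,d
def pl(n,u,v,z):
    o,d=ray(n,u,v);return o+d*(z-o[2])/d[2]
def proj(n,P):
    c=bot.calibration(n);T=c["camera_from_world"];p=T[:3,:3]@P+T[:3,3]
    return c["fx"]*p[0]/p[2]+c["cx"],c["fy"]*p[1]/p[2]+c["cy"]
E
python3 - <<'E'
from h import *
np.set_printoptions(precision=4,suppress=True)
t=cv2.imread("pics/top0.png")
m=(t.max(2)<45).astype('uint8')
sub=np.zeros_like(m);sub[195:230,145:180]=m[195:230,145:180]
M=cv2.moments(sub,True);u,v=M['m10']/M['m00'],M['m01']/M['m00'];print("pad px",u,v,M['m00'])
s=cv2.imread("pics/scene0.png");ms=np.zeros(s.shape[:2],'uint8');ms[165:185,215:242]=(s.max(2)<55)[165:185,215:242]
M=cv2.moments(ms,True);us,vs=M['m10']/M['m00'],M['m01']/M['m00'];print("scene pad",us,vs,M['m00'])
o1,d1=ray("top",u,v);o2,d2=ray("scene",us,vs)
A=np.c_[d1,-d2];k=np.linalg.lstsq(A,o2-o1,rcond=None)[0];print("tri",o1+d1*k[0],o2+d2*k[1]); print("plane .157",pl("top",u,v,.157))
Z=lambda x,y,z:pl("top",140+(x+.5)*.375-.5,160+(y+.5)*.375-.5,z)
for nm,x,y,z in [("end top far",588,110,.05),("end top near",580,200,.05),("tray in far",455,101,.028),("tray in near",442,190,.028),("rail far end",622,108,.022),("rail near end",610,217,.022),("rail near start",364,187,.022),("rail far start",378,80,.022),("base far",622,118,.008),("base near",609,232,.008),("bar near tip",318,183,.08),("cap1",586,316,.017),("cap2",673,324,.017),("drop",750,342,.06)]:
    print(nm,Z(x,y,z))
S=lambda x,y,z:pl("scene",200+(x+.5)/3-.5,150+(y+.5)/3-.5,z)
for nm,x,y,z in [("end top far",563,338,.05),("end top near",480,375,.05),("base far",608,403,.008),("base near",503,460,.008),("c1",392,484,.017),("c2",485,538,.017)]:print("S",nm,S(x,y,z))
E
```

```text
pad px 162.53398058252426 212.9271844660194 206.0
scene pad 227.29714285714286 176.78857142857143 175.0
tri [0.5476 0.3213 0.1519] [0.5478 0.3211 0.1519]
plane .157 [0.5467 0.3197 0.157 ]
end top far [ 0.6065 -0.13    0.05  ]
end top near [ 0.5224 -0.1234  0.05  ]
tray in far [ 0.6167 -0.0069  0.028 ]
tray in near [0.5319 0.0034 0.028 ]
rail far end [ 0.615  -0.1652  0.022 ]
rail near end [ 0.5107 -0.1546  0.022 ]
rail near start [0.5339 0.0765 0.022 ]
rail far start [0.6364 0.0663 0.022 ]
base far [ 0.6082 -0.1671  0.008 ]
base near [ 0.4981 -0.1555  0.008 ]
bar near tip [0.5283 0.1136 0.08  ]
cap1 [ 0.4178 -0.1334  0.017 ]
cap2 [ 0.4121 -0.2149  0.017 ]
drop [ 0.3955 -0.2769  0.06  ]
S end top far [ 0.6072 -0.1337  0.05  ]
S end top near [ 0.5259 -0.1226  0.05  ]
S base far [ 0.6138 -0.1712  0.008 ]
S base near [ 0.5043 -0.1612  0.008 ]
S c1 [ 0.4222 -0.1335  0.017 ]
S c2 [ 0.4159 -0.2153  0.017 ]
```

Two views agree to about 5 mm. The feeder origin is near (0.584, 0.076), its +x direction is (0.096, 0.995), the tray is pulled out about 82 mm, and the pad is near (0.546, 0.321, 0.155). Next I'll shut the fingers and move over to the tray's outer end.

Request:
{"name": "drive_tool", "arguments": {"increments": "0.023 -0.034 0 0.02;0.023 -0.034 0 0.02;0.023 -0.034 0 0.02;0.023 -0.034 0 0.02;0.023 -0.034 0 0.02;0.023 -0.034 0 0.02;0.023 -0.034 0 0.02;0.023 -0.034 0 0.02;0.023 -0.034 0 0.02;0.023 -0.034 0 0.02;0.023 -0.034 0 0.02;0.023 -0.034 0 0.02", "grip": 0}}

```text
t: 1.1
eef_pos: [0.4971, 0.228, 0.2532]
tool_rot: [-0.0, 0.046, 0.999, -0.0]
contact_force: [0.9, 0.5, -0.9]
gripper_width: -0.001
```

Request:
{"name": "drive_tool", "arguments": {"increments": "0.005 -0.034 0 0;0.005 -0.034 0 0;0.005 -0.034 0 0;0.005 -0.034 0 0;0.005 -0.034 0 0;0.005 -0.034 0 0;0.005 -0.034 0 0;0.005 -0.034 0 0;0.005 -0.034 0 0;0.005 -0.034 0 0;0.005 -0.034 0 0;0 0 0 0"}}

```text
t: 2.1
eef_pos: [0.5508, -0.1524, 0.2535]
tool_rot: [0.0, 0.051, 0.999, -0.002]
contact_force: [-1.1, -2.2, 0.7]
gripper_width: -0.0
```

Request:
{"name": "drive_tool", "arguments": {"increments": "0.009 -0.022 0 0;0 0 -0.025 0;0 0 -0.025 0;0 0 -0.025 0;0 0 -0.025 0;0 0 -0.025 0;0 0 -0.02 0;0 0 0 0;0 0 0 0"}}

```text
t: 2.85
eef_pos: [0.5597, -0.1657, 0.1075]
tool_rot: [-0.001, 0.046, 0.999, 0.0]
contact_force: [-0.7, -0.1, 1.3]
gripper_width: -0.002
```

```bash
python3 - <<'E'
from h import *
print(bot.get_obs()["eef_pos"])
s=bot.read_camera("scene")[:,:,::-1];cv2.imwrite("pics/s1.png",cv2.resize(s[180:340,240:440],(750,600),interpolation=cv2.INTER_CUBIC))
t=bot.read_camera("top")[:,:,::-1];cv2.imwrite("pics/t1.png",cv2.resize(t[160:310,140:440],(800,400),interpolation=cv2.INTER_CUBIC))
E
```

```text
[ 0.55967267 -0.1657264   0.10752442]
```

View pics/s1.png

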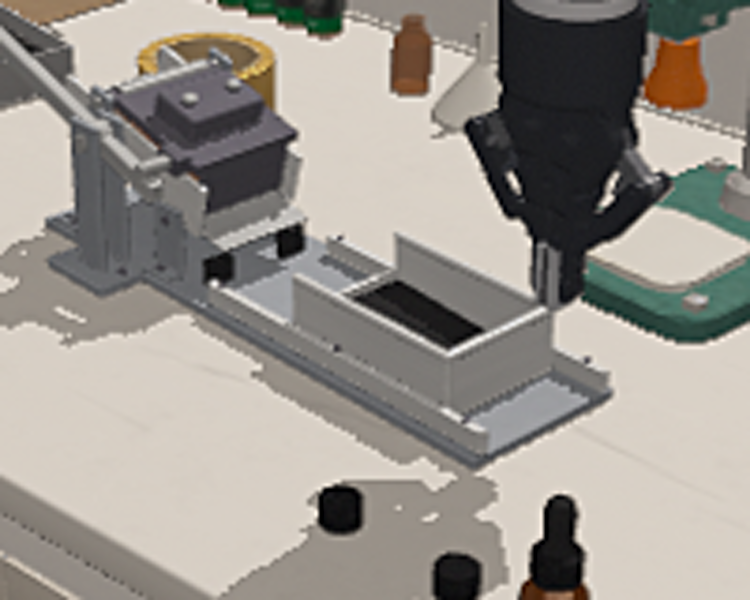

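View pics/t1.png

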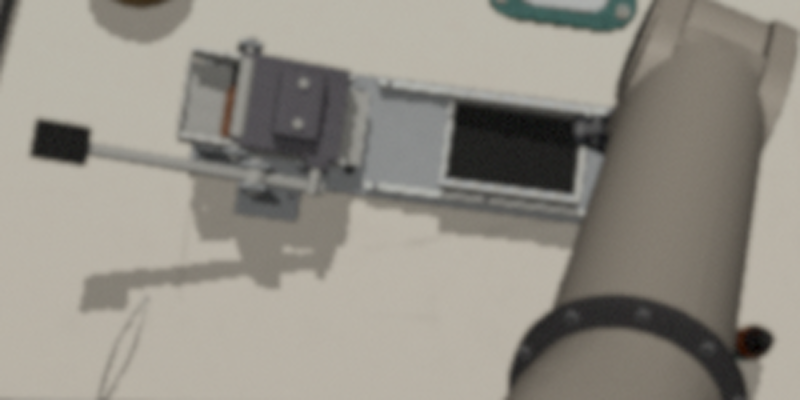

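The fingers are shut, about 25 mm outside the tray's end wall and on its centre line. Now descending to about 42 mm.

Request:
{"name": "drive_tool", "arguments": {"increments": "0 0 -0.02 0;0 0 -0.02 0;0 0 -0.015 0;0 0 -0.01 0;0 0 0 0;0 0 0 0"}}

```text
t: 3.45
eef_pos: [0.5611, -0.1662, 0.0441]
tool_rot: [0.0, 0.046, 0.999, -0.0]
contact_force: [-0.8, 0.2, 0.9]
gripper_width: -0.001
```

Request:
{"name": "drive_tool", "arguments": {"increments": "0.001 0.008 0 0;0.001 0.008 0 0;0.001 0.008 0 0;0.001 0.008 0 0;0.0005 0.008 0 0;0.001 0.008 0 0;0 0 0 0;0 0 0 0"}}

```text
t: 4.12
eef_pos: [0.5663, -0.1169, 0.0436]
tool_rot: [0.0, 0.046, 0.999, 0.0]
contact_force: [-0.2, -0.6, 0.4]
gripper_width: -0.003
```

Request:
{"name": "drive_tool", "arguments": {"increments": "0.0005 0.006 0 0;0.0005 0.006 0 0;0.0005 0.006 0 0;0.0005 0.006 0 0;0.0005 0.006 0 0;0.001 0.006 0 0"}}

```text
t: 4.62
eef_pos: [0.5693, -0.0834, 0.0435]
tool_rot: [0.0, 0.047, 0.999, -0.001]
contact_force: [0.5, -6.1, 2.3]
gripper_width: -0.001
```

```bash
python3 - <<'E'
from h import *
print(bot.get_obs()["eef_pos"],bot.get_obs()["contact_force"])
s=bot.read_camera("scene")[:,:,::-1];cv2.imwrite("pics/s2.png",cv2.resize(s[180:340,240:440],(750,600),interpolation=cv2.INTER_CUBIC))
E
```

```text
[ 0.56934489 -0.08341348  0.04354217] [ 0.50059892 -6.1049236   2.29387557]
```

View pics/s2.png

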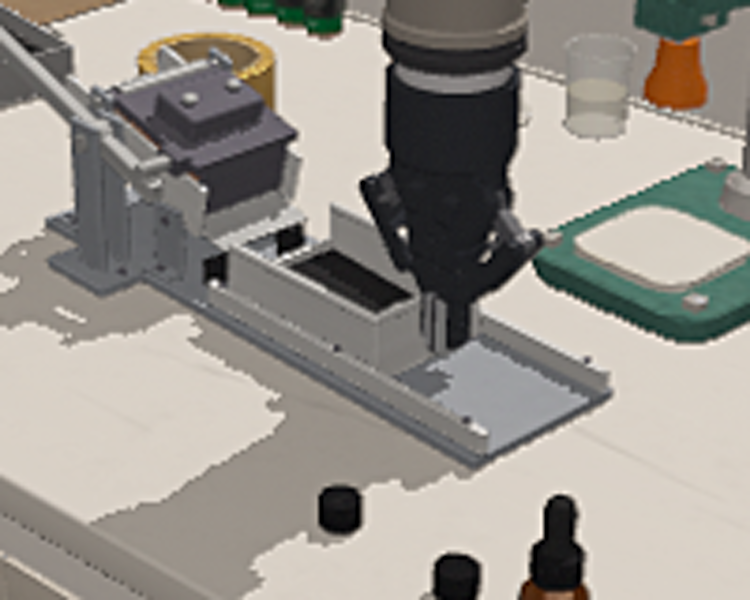

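The tray is sliding straight, with its near edge close to the stops at (215,268). I'll keep pushing slowly until the force rises.

Request:
{"name": "drive_tool", "arguments": {"increments": "0.0005 0.005 0 0;0.0005 0.005 0 0;0.0005 0.005 0 0;0 0 0 0"}}

```text
t: 5.0
eef_pos: [0.5711, -0.0671, 0.0435]
tool_rot: [0.0, 0.046, 0.999, -0.0]
contact_force: [-0.8, -3.0, 1.8]
gripper_width: 0.004
```

Request:
{"name": "drive_tool", "arguments": {"increments": "0 0.003 0 0;0.001 0.003 0 0;0 0.003 0 0;0 0 0 0"}}

```text
t: 5.33
eef_pos: [0.5718, -0.0594, 0.0435]
tool_rot: [0.0, 0.047, 0.999, -0.001]
contact_force: [-0.8, -6.2, 4.4]
gripper_width: -0.003
```

Request:
{"name": "drive_tool", "arguments": {"increments": "0 0.003 0 0;0 0.003 0 0;0 0 0 0"}}

```text
t: 5.58
eef_pos: [0.5705, -0.0586, 0.0435]
tool_rot: [-0.001, 0.049, 0.999, -0.003]
contact_force: [-3.9, -16.8, 5.7]
gripper_width: 0.001
```

Request:
{"name": "drive_tool", "arguments": {"increments": "0 0.003 0 0;0 0.002 0 0;0 0 0 0;0 0 0 0"}}

```text
t: 5.92
eef_pos: [0.5704, -0.0584, 0.0436]
tool_rot: [-0.0, 0.051, 0.999, -0.006]
contact_force: [-3.4, -27.7, 4.0]
gripper_width: -0.0
```

```bash
python3 - <<'E'
from h import *
print(bot.get_obs()["eef_pos"],bot.get_obs()["contact_force"])
s=bot.read_camera("scene")[:,:,::-1];cv2.imwrite("pics/s3.png",cv2.resize(s[200:300,250:375],(750,600),interpolation=cv2.INTER_CUBIC))
E
```

```text
[ 0.57039267 -0.05842947  0.04363771] [ -3.41017806 -27.65624018   4.00038673]
```

View pics/s3.png

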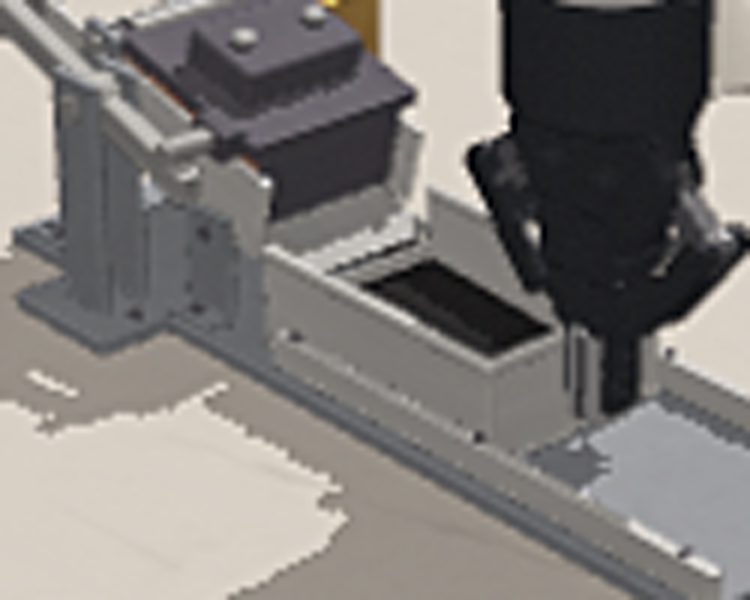

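The tray stalled at 28 N with y = -0.058, and the home position predicts about -0.060. The picture shows its +x wall under the chute at (400,250). I'll back off, lift, and go over to the lever pad.

Request:
{"name": "drive_tool", "arguments": {"increments": "0 -0.01 0 0;-0.001 -0.015 0 0;-0.001 -0.015 0 0;0 -0.01 0 0;0 0 0.03 0;0 0 0.035 0;0 0 0.035 0;0 0 0.035 0;0 0 0.035 0;0 0 0.035 0;0 0 0 0;0 0 0 0"}}

```text
t: 6.97
eef_pos: [0.5712, -0.0964, 0.2504]
tool_rot: [0.002, 0.046, 0.999, 0.001]
contact_force: [0.2, -0.1, -0.9]
gripper_width: 0.001
```

```bash
python3 - <<'E'
from h import *
print(bot.get_obs()["eef_pos"])
s=bot.read_camera("scene")[:,:,::-1];cv2.imwrite("pics/s4.png",cv2.resize(s[180:340,240:440],(750,600),interpolation=cv2.INTER_CUBIC))
E
```

```text
[ 0.57122049 -0.09635959  0.25038762]
```

View pics/s4.png

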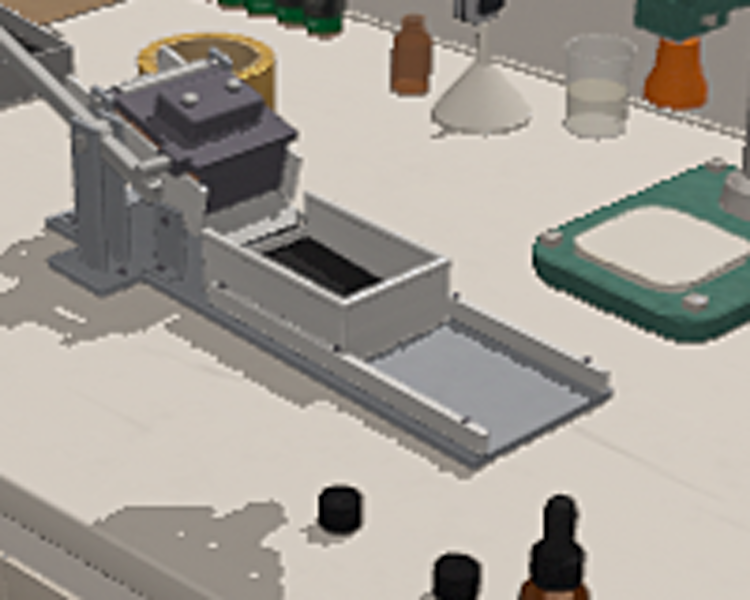

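The tray stands home and level. Moving over the pad now.

Request:
{"name": "drive_tool", "arguments": {"increments": "-0.002 0.035 0 0;-0.002 0.035 0 0;-0.002 0.035 0 0;-0.002 0.035 0 0;-0.002 0.035 0 0;-0.002 0.035 0 0;-0.002 0.035 0 0;-0.002 0.035 0 0;-0.002 0.035 0 0;-0.002 0.035 0 0;-0.002 0.035 0 0;-0.002 0.035 0 0"}}

```text
t: 8.02
eef_pos: [0.5443, 0.3245, 0.2459]
tool_rot: [-0.002, 0.046, 0.999, -0.001]
contact_force: [1.1, -0.2, 0.2]
gripper_width: 0.002
```

Request:
{"name": "drive_tool", "arguments": {"increments": "0 0 0 0;0 0 0 0"}}

```text
t: 8.18
eef_pos: [0.5437, 0.3258, 0.2455]
tool_rot: [-0.002, 0.044, 0.999, -0.001]
contact_force: [0.8, -1.1, 0.8]
gripper_width: 0.001
```

```bash
python3 - <<'E'
from h import *
print(bot.get_obs()["eef_pos"])
s=bot.read_camera("scene")[:,:,::-1];cv2.imwrite("pics/s5.png",cv2.resize(s[130:290,190:390],(750,600),interpolation=cv2.INTER_CUBIC))
t=bot.read_camera("wrist")[:,:,::-1];cv2.imwrite("pics/w5.png",t)
E
```

```text
[0.54367954 0.32579383 0.24552145]
```

View pics/s5.png

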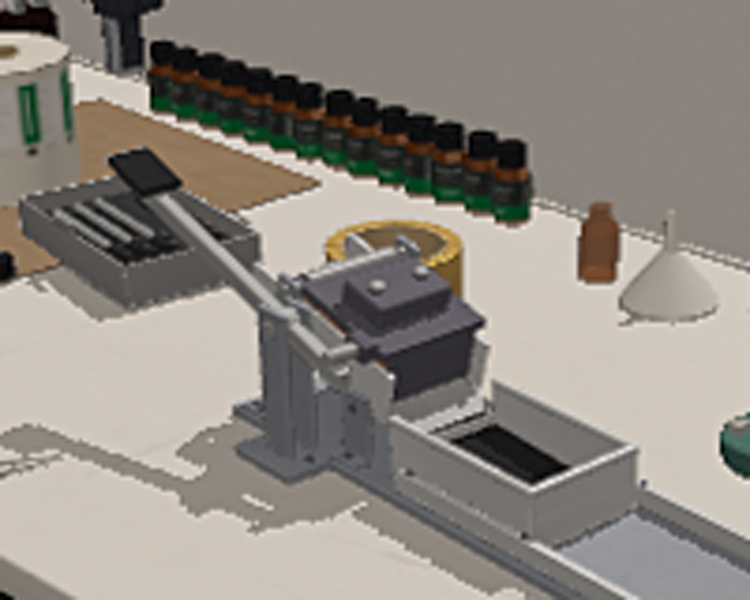

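View pics/w5.png

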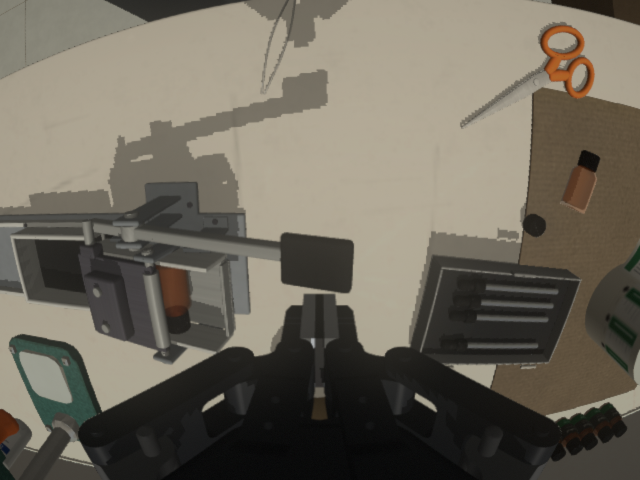

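```bash
python3 - <<'E'
from h import *
c=bot.calibration("wrist");T=c["camera_from_world"];R=T[:3,:3];o=-R.T@T[:3,3];print(o)
def wp(u,v,z):
    x,y=u-c["cx"],v-c["cy"];r=np.hypot(x,y);th=r/c["fx"]
    d=R.T@np.array([np.sin(th)*x/r,np.sin(th)*y/r,np.cos(th)]);return o+d*(z-o[2])/d[2]
for uv,z in [((317,262),.157),((282,234),.15),((353,240),.164),((350,292),.164),((281,284),.15)]:print(uv,wp(*uv,z))
print(pl("top",145,195,.03),bot.get_obs()["eef_pos"])
E
```

```text
[0.46555893 0.3299714  0.36709929]
(317, 262) [0.548614  0.3203864 0.157    ]
(282, 234) [0.53102072 0.30042416 0.15      ]
(353, 240) [0.53422666 0.34269251 0.164     ]
(350, 292) [0.56736828 0.33881643 0.164     ]
(281, 284) [0.5645233  0.29543117 0.15      ]
[0.61275542 0.40414759 0.03      ] [0.54541832 0.32177245 0.24646588]
```

Request:
{"name": "drive_tool", "arguments": {"increments": "0.003 0 -0.015 0;0 0 -0.015 0;0 0 -0.015 0;0 0 -0.008 0;0 0 -0.008 0;0 0 -0.008 0;0 0 0 0"}}

```text
t: 8.87
eef_pos: [0.5489, 0.3222, 0.1782]
tool_rot: [-0.0, 0.047, 0.999, -0.0]
contact_force: [-0.0, -0.8, 0.7]
gripper_width: -0.0
```

```bash
python3 - <<'E'
from h import *
print(bot.get_obs()["eef_pos"],bot.get_obs()["contact_force"])
s=bot.read_camera("scene")[:,:,::-1];cv2.imwrite("pics/s6.png",cv2.resize(s[130:290,190:390],(750,600),interpolation=cv2.INTER_CUBIC))
E
```

```text
[0.54893827 0.32221676 0.17821764] [-0.00466834 -0.76409474  0.67807678]
```

View pics/s6.png

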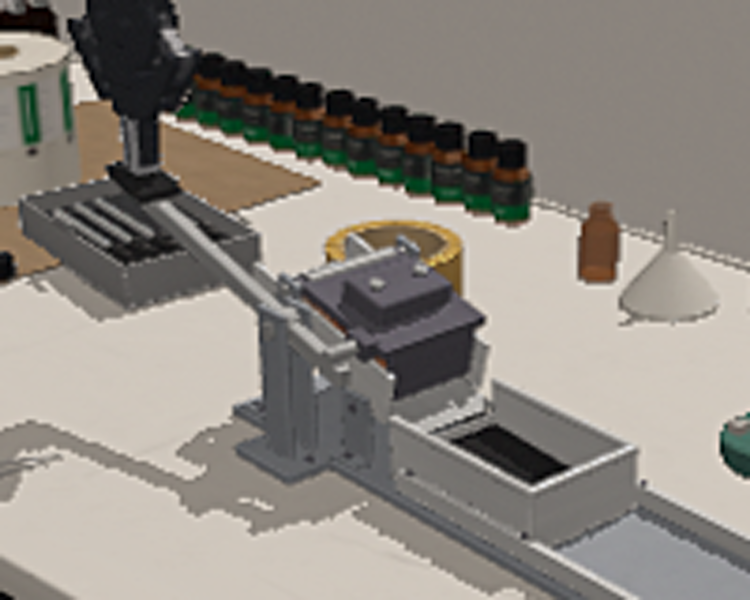

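The fingertips are on the pad at (145,180). Pressing down.

Request:
{"name": "drive_tool", "arguments": {"increments": "0 0 -0.008 0;0 0 -0.008 0;0 0 -0.008 0;0 0 -0.009 0;0 0 -0.009 0;0 0 -0.009 0;0 0 -0.009 0;0 0 -0.009 0;0 0 -0.009 0;0 0 -0.009 0;0 0 -0.007 0;0 0 0 0"}}

```text
t: 9.92
eef_pos: [0.5484, 0.3216, 0.0833]
tool_rot: [-0.001, 0.047, 0.999, -0.001]
contact_force: [0.5, -0.8, 2.6]
gripper_width: -0.0
```

```bash
python3 - <<'E'
from h import *
print(bot.get_obs()["eef_pos"],bot.get_obs()["contact_force"])
s=bot.read_camera("scene")[:,:,::-1];cv2.imwrite("pics/s7.png",cv2.resize(s[130:290,190:390],(750,600),interpolation=cv2.INTER_CUBIC))
E
```

```text
[0.54836872 0.32162856 0.08327987] [ 0.49782213 -0.77760214  2.59998306]
```

View pics/s7.png

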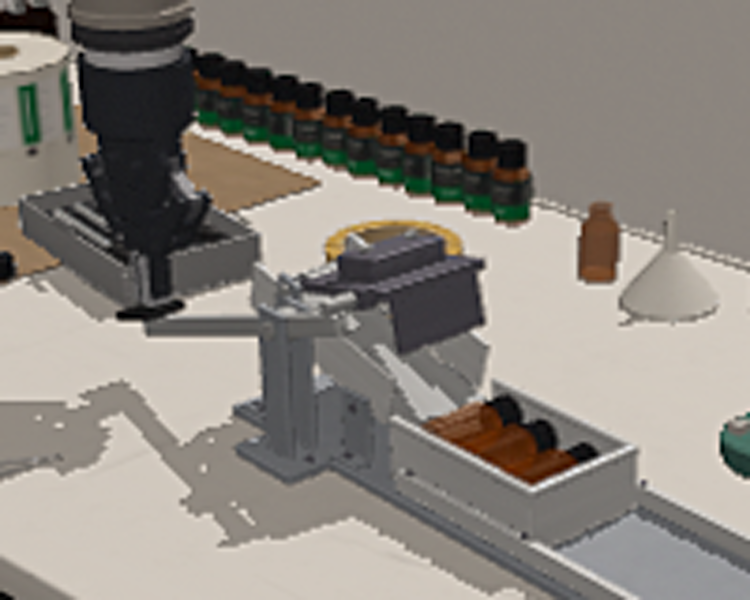

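The flap is open and all three bottles are in the tray, at (460,425), (515,440) and (565,460). I'll press a little further and hold while they settle, then let the lever up slowly.

Request:
{"name": "drive_tool", "arguments": {"increments": "0 0 -0.003 0;0 0 -0.002 0;0 0 0 0;0 0 0 0;0 0 0 0;0 0 0 0;0 0 0 0;0 0 0 0;0 0 0 0;0 0 0 0;0 0 0 0;0 0 0 0"}}

```text
t: 10.97
eef_pos: [0.5491, 0.3231, 0.0803]
tool_rot: [0.0, 0.046, 0.999, 0.0]
contact_force: [0.6, -1.3, 2.7]
gripper_width: 0.001
```

Request:
{"name": "drive_tool", "arguments": {"increments": "0 0 0.003 0;0 0 0.006 0;0 0 0.006 0;0 0 0.006 0;0 0 0.006 0;0 0 0.006 0;0 0 0.006 0;0 0 0.006 0;0 0 0.006 0;0 0 0.006 0;0 0 0.006 0;0 0 0.006 0"}}

```text
t: 11.97
eef_pos: [0.549, 0.3221, 0.1497]
tool_rot: [-0.0, 0.047, 0.999, -0.001]
contact_force: [-0.5, -0.8, 0.4]
gripper_width: 0.002
```

Request:
{"name": "drive_tool", "arguments": {"increments": "0 0 0.006 0;0 0 0.006 0;0 0 0.006 0;0 0 0.006 0;0 0 0.006 0;0 0 0.006 0;0 0 0.006 0;0 0 0.006 0;0 0 0.006 0;0 0 0.02 0;0 0 0.02 0;0 0 0 0"}}

```text
t: 12.97
eef_pos: [0.5509, 0.3241, 0.2477]
tool_rot: [0.003, 0.046, 0.999, 0.002]
contact_force: [1.0, 0.5, 1.1]
gripper_width: 0.001
```

```bash
python3 - <<'E'
from h import *
print(bot.get_obs()["eef_pos"],bot.get_obs()["contact_force"])
s=bot.read_camera("scene")[:,:,::-1];cv2.imwrite("pics/s8.png",cv2.resize(s[130:290,190:390],(750,600),interpolation=cv2.INTER_CUBIC))
s=bot.read_camera("top")[:,:,::-1];cv2.imwrite("pics/t8.png",cv2.resize(s[160:310,140:440],(800,400),interpolation=cv2.INTER_CUBIC))
E
```

```text
[0.55089427 0.32412596 0.2477384 ] [1.04948552 0.51679773 1.0860937 ]
```

View pics/s8.png

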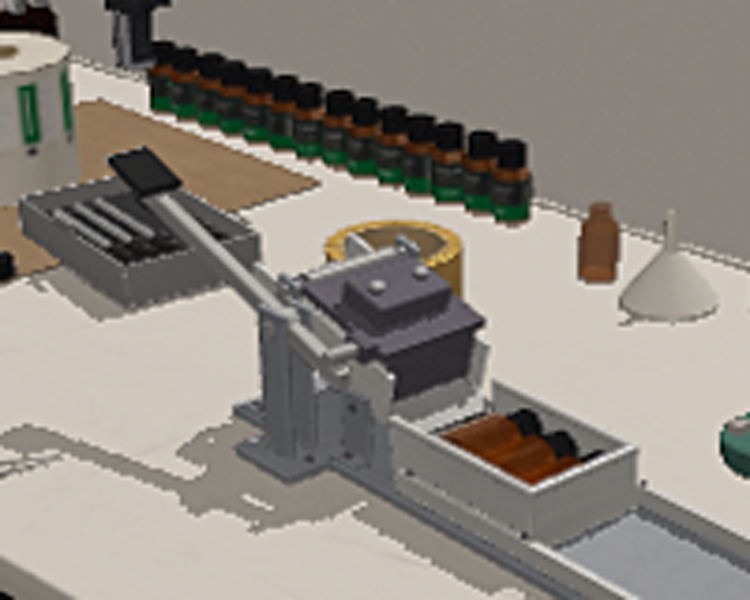

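View pics/t8.png

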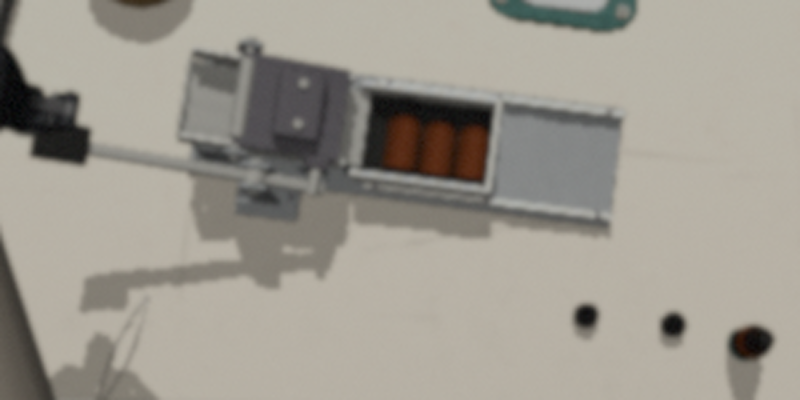

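The lever is up, the flap is shut, and three bottles lie in the tray at (402,143), (437,148) and (473,152) in the top view. The caps and dropper haven't moved. I'll wait a second, then check that nothing is still rolling and where the tray is.

Request:
{"name": "drive_tool", "arguments": {"increments": "0 0 0 0;0 0 0 0;0 0 0 0;0 0 0 0;0 0 0 0;0 0 0 0;0 0 0 0;0 0 0 0;0 0 0 0;0 0 0 0;0 0 0 0;0 0 0 0"}}

```text
t: 14.07
eef_pos: [0.549, 0.323, 0.2433]
tool_rot: [0.0, 0.046, 0.999, 0.0]
contact_force: [-0.7, 0.5, -0.4]
gripper_width: 0.0
```

```bash
python3 - <<'E'
from h import *
def br(im):
    m=np.zeros(im.shape[:2],bool);m[190:240,260:340]=((im[:,:,0].astype(int)-im[:,:,2])>50)[190:240,260:340];return m
a=bot.read_camera("top"); 
for i in range(6): b=bot.read_camera("top")
print(br(a).sum(),br(b).sum(),(br(a)^br(b)).sum(), np.argwhere(br(b)).mean(0), np.argwhere(br(a)).mean(0))
Z=lambda x,y,z:pl("top",140+(x+.5)*.375-.5,160+(y+.5)*.375-.5,z)
O=np.array([.584,.076]);e=np.array([.096,.9954])
for p in [(502,98,.05),(494,190,.05)]: P=Z(*p);print(P,(P[:2]-O)@e,"tray x",(P[:2]-O)@e+.065)
o=cv2.imread("pics/top0.png")[:,:,::-1];print("caps diff",np.abs(b.astype(int)-o)[265:300,350:435].max())
E
```

```text
468 463 29 [215.36285097 303.38660907] [215.35897436 303.42521368]
[ 0.61585739 -0.05021683  0.05      ] -0.12257792312912827 tray x -0.05757792312912827
[ 0.52984353 -0.0443524   0.05      ] -0.12499780141365917 tray x -0.059997801413659166
caps diff 14
```

Everything is at rest, and the tray's x is about -0.058 to -0.060 (home is -0.057). Handing in.

```bash
python3 -c "
from station import bot
print(bot.hand_in())"
```

```text
the job is handed in; nothing more can be done
None
```

I handed the job in after about 14 s of robot time, and the last pictures show the task done; no verdict was reported.

- **Tray:** I pushed it along its rails with shut fingers until it stalled at about 28 N against the stops. In the final top view its origin is at x ≈ -0.058 to -0.060 m in the feeder's frame (home is -0.057 m). That is good to a few millimetres.
- **Lever and bottles:** I pressed the pad down about 98 mm of its 107 mm travel, just short of its stop. The flap opened and all three bottles rolled into the tray. I held it for another second.
- **Closing the flap:** I let the lever up at about 0.07 m/s, so the flap should have closed well below the slamming limit. I did not measure its speed.
- **Final checks:** The flap is shut, the lever is up, and all three bottles lie at rest in the tray. The two caps and the dropper bottle have not moved, and the gripper is clear of everything. No check failed. The two cameras agreed to about 5 mm.

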